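Show a colleague the next sample to weigh

ROBOT

A 6-joint arm with a two-finger parallel gripper is mounted at the origin on the work surface. World frame = base frame: x ahead of the robot, y to its left, z up, the work surface at z = 0. Lengths are in m, angles in rad, forces in N, time in s.
With the tool pointing down it reaches from about 0.4 to 0.825 m from the base axis. Payload 7 kg.
Tool frame: the origin (TCP) lies between the finger pads, 19 mm behind the fingertips; this is the grasp point; z points along the fingers, y is the line along which they close (so a half turn about z gives the same grasp; the last joint's range is limited). The gripper opens to 88 mm and grips with 3 to 60 N. Pads are 19 mm wide; open, the fingers measure 130 mm over their backs; the gripper's body (78 mm by 193 mm) begins 47 mm behind the grasp point.
Start: joints at [-0.928, 0.359, 0.012, 0, -1.224, -0.288], TCP at [0.234, -0.633, 0.245] pointing down, gripper open.
Joint ranges: [-3.07, 3.07], [-1.43, 2.12], [-1.02, 1.25], [-3.03, 1.67], [-3.05, -0], [-3.03, 3.03]. Speed limits (rad/s): [2.39, 2.39, 3.01, 3.14, 3.14, 3.14].

INTERFACE

Orientations are given as [roll, pitch, yaw] about the fixed x, y, z axes, in that order (R = Rz(yaw) Ry(pitch) Rx(roll)).
In Python, from station import * gives the robot as it stands.
- The arm moves only by the tool servo_tool, never from a script. Its argument "moves" is a list of rows, each an object of numbers: "jaw": the opening, from 0 (shut) to 1 (fully open); "dx", "dy", "dz": the shift along the world's x, y, z in m; "roll": the turn about the world's z in degrees. A call has exactly 10 rows; each row shifts and turns the commanded pose from where the row before left it; what a row does not reach is not made up. A row lasts 1/8 s, in which the tool goes at most 62.5 mm and 10.7 degrees, less where a joint would pass 70% of its speed; a pose out of reach is approached as far as the arm can. A call with a gripper value outside its range is refused whole. The fingers move at their own pace and stop on an object; "newtons" is the grip in N (left out, the last holds). Time passes only in rows, so rows that do not move let the fingers close, or fill a call up. It gives the time, the measured TCP pose, the force, the opening and the grip force at its end, in the units of the state.
- get_state(): the state, without advancing time (a new reading comes with each control period).
- grab_frame(name): name is "side" or "top" or "wrist"; returns (picture, depth): 400x640x3 uint8, red, green, blue; 400x640 float32, m along the optical axis (not along the pixel's ray), 0 where there is no reading.
- calibration(name): a dict with "intrinsics" (3x3 intrinsics, pixels), "R" (3x3) and "t" (3): a world point X has camera coordinates R X + t. Camera axes: x right, y down, z forward; pixel columns grow to the right and rows downward; lengths in m; the calibration is good to about 2 mm. A picture is of the moment at which its call begins: read the wrist's pose just before it. calibration takes no time and is no camera call; for the wrist camera it gives the pose at the moment of the call.
- job_done(): hands the job in; it is judged then, once.
The state is a dict: "t": time; "q": joint angles; "qd": joint speeds; "joint_efforts": joint torques, N m; "eef_pos": TCP position; "ee_rot": TCP orientation; "force": force on the tool from outside, world axes, zero at the start; "moment": the same for the moment, N m; "width": finger opening in m; "gripper_force": force on a finger pad.
Only numpy, scipy, OpenCV 4.12 (cv2) and the standard library are available. Lean on these libraries where they do the work, as an engineer would, in place of code of your own. Each camera call takes 0.05 s, during which the arm holds its last target. There are 200 camera calls.

TASK

Get the next weighing ready for a colleague: push the balance's sliding clear cover fully open by its blue push ledge, then point at the yellow-lidded jar by holding the fingertips still a couple of centimetres above the middle of its lid for two seconds, then point at the middle of the uncovered steel weighing pan in the same way for two seconds. Do not touch any jar or the pan, do not bring the fingertips low over any other jar's lid, and leave everything else on the bench where it stands.

Things in the scene. Friction and masses are not known exactly. Their poses are not given: they have to be found in the camera images.
- balance: fixed grey bench balance, housing 200 mm (its x) by 280 mm (its y), flat top 60 mm above the bench, with a low white display strip along its -x front; origin at the centre of its underside on the bench, z up; the cover slides along its +y axis
- cover (a joint): travel of the clear draught cover in m along the balance's +y: 0 = shut over the pan, 0.13 = fully open against its stop. It slides stiffly (about 2 N) and stays where left. The cover is 150 mm (x) by 130 mm (y), its top plate is 82 mm above the bench
- push_face (a point): centre of the upright face of the blue push ledge on the cover, moving with it; 100 mm above the bench. The face looks to the balance's -y, is 90 mm wide along the balance's x, and spans 82 to 118 mm above the bench; the ledge's back slopes down. Push it towards the balance's +y. In front of the face (-y) is free air down to the pan's top at 68 mm and the housing's at 60 mm
- pan: round steel weighing pan of the balance, 90 mm diameter, centred 65 mm to the balance's -y of its centre, under the clear cover when that is shut; origin at the centre of its underside, z up, its top is 8 mm above the origin, 68 mm above the bench
- jar_yellow: sample jar of amber glass with a yellow screw lid, 66 mm diameter, 95 mm high with lid, standing loose on the bench; origin at the centre of its underside, z up, so the lid's top is 95 mm above the origin
- jar_red: sample jar of amber glass with a red screw lid, 66 mm diameter, 95 mm high with lid, standing loose on the bench; origin at the centre of its underside, z up, so the lid's top is 95 mm above the origin
- jar_white: sample jar of amber glass with a white screw lid, 66 mm diameter, 95 mm high with lid, standing loose on the bench; origin at the centre of its underside, z up, so the lid's top is 95 mm above the origin
- jar_blue: sample jar of amber glass with a blue screw lid, 66 mm diameter, 95 mm high with lid, standing loose on the bench; origin at the centre of its underside, z up, so the lid's top is 95 mm above the origin
- flask: loose steel vacuum flask with black cap, 76 mm diameter, 240 mm high, standing; origin at the centre of its underside
- beaker: loose empty drinking glass, 66 mm diameter, 80 mm high; origin at the centre of its underside
- dish: loose shallow steel dish, 90 mm diameter, 16 mm high; origin at the centre of its underside

How it is judged:
By the outcome, as a careful person would: the job done as asked, in the order asked, and still so for the second after the job is handed in, with the robot touching nothing.
It also fails if it takes over 66 s, if anything falls off the work surface, if the arm or the gripper's body presses on something with over 40 N, if the wrist force passes 120 N, or if a joint passes its speed limit or range.

## Working session

There is one attempt and no reset: what is moved stays moved. The work goes in short steps, Python scripts to look and compute and a tool call to move; the robot and the scene stay as the last step left them, time stands still between calls to the robot, and variables do not carry over. Pictures are saved under pics/ and viewed, at most 10 in all, crops included, and the job is handed in when it is done.

Besides the shell and the picture viewer there is one more tool, called by a JSON object that holds its "method" and its "body", one argument or row to a line. servo_tool: Moves the arm, as the interface text tells. Its arguments: {"type":"object","properties":{"moves":{"type":"array","items":{"type":"object","properties":{"jaw":{"type":"number"},"dx":{"type":"number"},"dy":{"type":"number"},"dz":{"type":"number"},"roll":{"type":"number"}}}},"newtons":{"type":"number"}},"required":["moves"]}

```bash
mkdir -p pics; python3 - <<'E'
from station import *
import cv2,numpy as np
for n in ("top","side"):
    p,d=grab_frame(n); cv2.imwrite(f"pics/{n}1.png",p[:,:,::-1]); np.savez(f"{n}1.npz",p=p,d=d,**calibration(n))
    c=calibration(n); print(n,c["intrinsics"].round(1).tolist(),(-c["R"].T@c["t"]).round(3),c["R"].round(2).tolist())
print(get_state())
E
```

```text
top [[471.2, 0.0, 324.6], [0.0, 471.2, 194.4], [0.0, 0.0, 1.0]] [0.51  0.087 1.212] [[-0.02, -1.0, -0.01], [-1.0, 0.02, -0.09], [0.09, 0.01, -1.0]]
side [[361.7, 0.0, 321.4], [0.0, 361.7, 193.8], [0.0, 0.0, 1.0]] [0.456 0.972 0.797] [[-0.99, -0.15, -0.02], [-0.07, 0.61, -0.79], [0.13, -0.78, -0.61]]
{'t': 0.1, 'q': array([-9.27859429e-01,  3.59291168e-01,  1.11339647e-02, -3.20244788e-04,
       -1.22410398e+00, -2.88109735e-01]), 'qd': array([ 1.90738534e-04, -1.98153576e-03,  1.89685385e-03,  2.29174811e-05,
        6.25592338e-04,  9.27948400e-04]), 'joint_efforts': array([-2.53027523e-03, -5.84164667e+01,  2.93752438e+01,  7.01559439e+00,
        1.02161805e-02, -3.30027137e-05]), 'eef_pos': array([ 0.23435005, -0.63256119,  0.24452264]), 'ee_rot': array([ 3.14010263e+00, -1.27604994e-04, -2.78687443e+00]), 'force': array([-0.22506763, -0.58917395, -0.09027655]), 'moment': array([-0.002344  ,  0.00880323, -0.03279722]), 'gripper_force': 0.0, 'width': 0.08781870572913604}
```

View pics/top1.png

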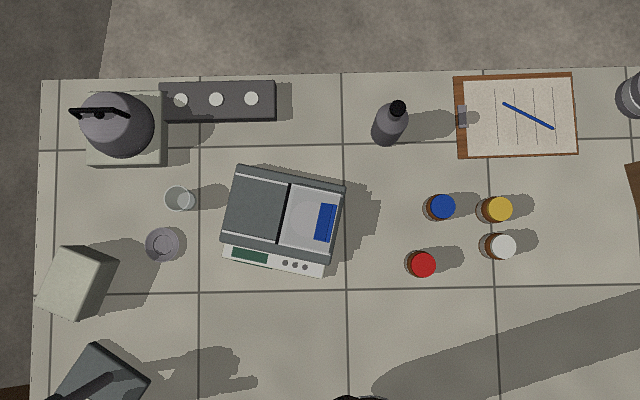

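View pics/side1.png

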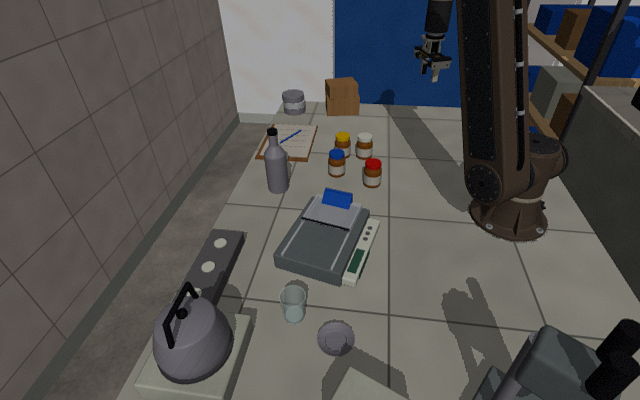

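The top view shows the balance near (285,215) with its blue ledge at (325,222). Lids are yellow (498,209), white (503,246), blue (443,206) and red (423,265); the flask is at (390,125). The side view agrees, and the ledge is at (338,198) there.

```bash
cat > h.py <<'E'
import cv2,numpy as np
def ray(c,uv,z):
    K,R,t=c["intrinsics"],c["R"],c["t"]; o=-R.T@t
    d=R.T@np.linalg.solve(K,[uv[0],uv[1],1.]); return o+d*(z-o[2])/d[2]
def tri(cs,uvs):
    P=[c["intrinsics"]@np.c_[c["R"],c["t"]] for c in cs]
    X=cv2.triangulatePoints(P[0],P[1],np.array(uvs[0],float),np.array(uvs[1],float)); return (X[:3]/X[3]).ravel()
def cloud(c,d):
    v,u=np.indices(d.shape); K=c["intrinsics"]
    X=np.stack([(u-K[0,2])/K[0,0]*d,(v-K[1,2])/K[1,1]*d,d],-1); return (X-c["t"])@c["R"]
def blob(p,lo,hi,box):
    m=cv2.inRange(cv2.cvtColor(p,cv2.COLOR_RGB2HSV),lo,hi); k=np.zeros_like(m); u0,v0,u1,v1=box; k[v0:v1,u0:u1]=1
    n,l,s,ce=cv2.connectedComponentsWithStats(m*k); i=1+s[1:,4].argmax(); return ce[i],s[i],l==i
E
python3 - <<'E'
from h import *
T=dict(np.load("top1.npz"));S=dict(np.load("side1.npz"))
B=((100,140,60),(130,255,255));Y=((18,120,100),(35,255,255));R=((0,180,110),(8,255,255));W=((0,0,170),(180,60,255))
for n,r,bt,bs in [("yellow",Y,(470,180,530,235),(330,125,358,150)),("blue",B,(415,180,470,230),(325,145,352,165)),("red",R,(400,240,450,290),(360,150,390,175)),("white",W,(480,225,530,270),(353,128,378,147)),("ledge",B,(305,195,350,250),(315,180,360,215))]:
    a,sa,ma=blob(T["p"],*r,bt); b,sb,mb=blob(S["p"],*r,bs)
    P=cloud(T,T["d"])[ma]
    print(n,a.round(1),sa[4],b.round(1),"plane",ray(T,a,.095).round(4),"tri",tri((T,S),(a,b)).round(4),"depth",np.median(P,0).round(4),"z95",np.percentile(P[:,2],[5,95]).round(3))
    if n=="ledge":
        c=cv2.minAreaRect(np.argwhere(ma)[:,::-1].astype(np.float32)); print(c, [ray(T,q,.118 if q[0]>325 else .082).round(4).tolist() for q in cv2.boxPoints(c)])
X=cloud(T,T["d"]); m=((X[...,2]>.054)&(X[...,2]<.13)).astype(np.uint8); k=np.zeros_like(m);k[150:285,205:360]=1;m*=k
m=cv2.morphologyEx(m,cv2.MORPH_OPEN,np.ones((3,3)))
pts=X[(m>0)&(X[...,2]<.066)][:,:2].astype(np.float32); r=cv2.minAreaRect(pts);print("housing",r,cv2.boxPoints(r).round(3).tolist(),len(pts))
cv2.imwrite("pics/c.png",cv2.resize(T["p"][150:290,205:360,::-1],None,fx=5,fy=4.2,interpolation=cv2.INTER_CUBIC)[:600,:800])
E
```

```text
yellow [499.6 208.5] 491 [342.6 136.2] plane [ 0.5724 -0.3187  0.095 ] tri [ 0.574  -0.3211  0.0881] depth [ 0.572  -0.3191  0.0944] z95 [0.09  0.098]
blue [442.3 206. ] 468 [336.2 153.7] plane [ 0.5812 -0.1836  0.095 ] tri [ 0.5834 -0.1853  0.0877] depth [ 0.5811 -0.1838  0.0944] z95 [0.09  0.098]
red [423.1 264.6] 462 [373.1 163.3] plane [ 0.4444 -0.1325  0.095 ] tri [ 0.4454 -0.1338  0.0882] depth [ 0.4446 -0.1324  0.0945] z95 [0.091 0.098]Traceback (most recent call last):
  File "<stdin>", line 5, in <module>
  File "h.py", line 13, in blob
    n,l,s,ce=cv2.connectedComponentsWithStats(m*k); i=1+s[1:,4].argmax(); return ce[i],s[i],l==i
                                                        ~~~~~~~~~~~~~~^^
ValueError: attempt to get argmax of an empty sequence
```

```bash
python3 - <<'E'
from h import *
T=dict(np.load("top1.npz"));S=dict(np.load("side1.npz"))
B=((100,140,60),(130,255,255));X=cloud(T,T["d"])
a,sa,ma=blob(T["p"],*B,(305,195,350,250)); b,sb,mb=blob(S["p"],*B,(315,180,360,215))
P=X[ma]; print("ledge",a,sa,"tri",tri((T,S),(a,b)).round(4),"depth",np.median(P,0).round(4),np.percentile(P[:,2],[2,50,98]).round(3))
Q=P[P[:,2]>np.percentile(P[:,2],80)]; print("top edge",Q.mean(0).round(4))
c=cv2.minAreaRect(np.argwhere(ma)[:,::-1].astype(np.float32)); print(c,[(q.round(1).tolist(),ray(T,q,.118 if q[0]>a[0]+0 else .082).round(4).tolist()) for q in cv2.boxPoints(c)])
m=((X[...,2]>.054)&(X[...,2]<.13)).astype(np.uint8); k=np.zeros_like(m);k[150:285,205:360]=1;m*=k
m=cv2.morphologyEx(m,cv2.MORPH_OPEN,np.ones((3,3)))
pts=X[(m>0)&(X[...,2]<.066)][:,:2].astype(np.float32); r=cv2.minAreaRect(pts);print("housing",r,cv2.boxPoints(r).round(3).tolist(),len(pts))
w=X[225:265,485:520]; q=w[w[...,2]>.088]; print("white",np.median(q,0))
w=X[95:150,370:412]; q=w[w[...,2]>.1]; print("flask",np.median(q,0),q[:,2].max())
cv2.imwrite("pics/c.png",cv2.resize(T["p"][150:290,205:360,::-1],None,fx=4.2,fy=4.2,interpolation=cv2.INTER_CUBIC))
E
```

```text
ledge [324.85924714 221.87725041] [313 203  24  40 611] tri [0.5504 0.0957 0.0994] depth [0.5486 0.0954 0.1032] [0.082 0.103 0.121]
top edge [0.5428 0.0828 0.145 ]
((324.8352966308594, 221.74114990234375), (16.269786834716797, 38.17976379394531), 12.528807640075684) [([312.79998779296875, 238.60000610351562], [0.5105, 0.1254, 0.082]), ([321.0, 201.3000030517578], [0.5994, 0.1039, 0.082]), ([336.8999938964844, 204.89999389648438], [0.5875, 0.0665, 0.118]), ([328.6000061035156, 242.10000610351562], [0.5016, 0.0877, 0.118])]
housing ((0.5736077427864075, 0.19979454576969147), (0.27900731563568115, 0.1992170661687851), 76.62449645996094) [[0.4440000057220459, 0.08699999749660492], [0.6380000114440918, 0.04100000113248825], [0.703000009059906, 0.31200000643730164], [0.5090000033378601, 0.35899999737739563]] 5471
white [ 0.48379311 -0.32246175  0.09433963]
flask [ 0.7703861  -0.0563246   0.16564589] 1.2123749784141362
```

View pics/c.png

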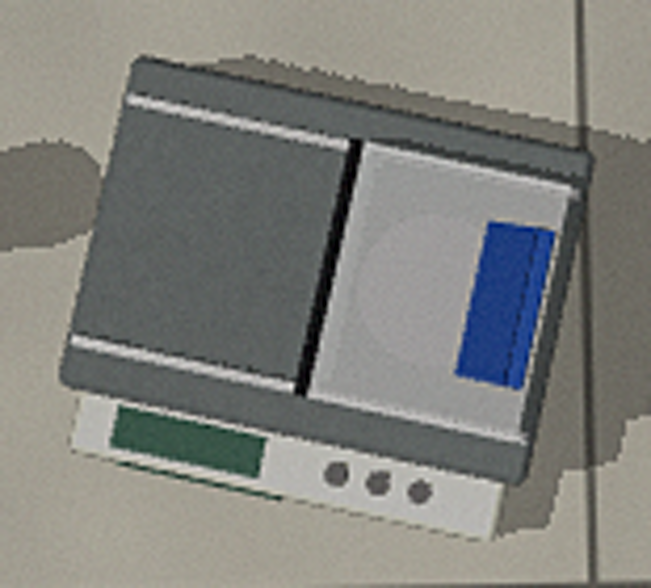

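Fit from the crop: the balance centre is (0.574,0.200), with its +y at (0.231,0.973). The ledge face is at about (0.545,0.077), at the right edge of the blue block (crop x≈550). The pan is at (0.559,0.137). I'll move to in front of the face, high, with the jaws shut.

{"method": "servo_tool", "body": {
  "moves": [
    {"jaw":0,"dx":0.015,"dy":0.033,"dz":0.01,"roll":2.8},
    {"jaw":0,"dx":0.015,"dy":0.033,"dz":0.01,"roll":2.8},
    {"jaw":0,"dx":0.015,"dy":0.033,"dz":0.01,"roll":2.8},
    {"jaw":0,"dx":0.015,"dy":0.033,"dz":0.01,"roll":2.8},
    {"jaw":0,"dx":0.015,"dy":0.033,"dz":0.01,"roll":2.8},
    {"jaw":0,"dx":0.015,"dy":0.033,"dz":0,"roll":2.8},
    {"jaw":0,"dx":0.015,"dy":0.033,"dz":0,"roll":2.8},
    {"jaw":0,"dx":0.015,"dy":0.033,"dz":0,"roll":2.8},
    {"jaw":0,"dx":0.015,"dy":0.033,"dz":0,"roll":2.8},
    {"jaw":0,"dx":0.015,"dy":0.033,"dz":0,"roll":2.8}
  ]
}}

```text
t: 1.35
eef_pos: [0.3846, -0.3017, 0.2951]
ee_rot: [3.141, -0.0, -2.297]
force: [0.4, -0.2, -0.3]
width: 0.0006
gripper_force: 0.0
```

{"method": "servo_tool", "body": {
  "moves": [
    {"jaw":0,"dx":0.015,"dy":0.033,"dz":0,"roll":2.8},
    {"jaw":0,"dx":0.015,"dy":0.033,"dz":0,"roll":2.8},
    {"jaw":0,"dx":0.015,"dy":0.033,"dz":0,"roll":2.8},
    {"jaw":0,"dx":0.015,"dy":0.033,"dz":0,"roll":2.8},
    {"jaw":0,"dx":0.015,"dy":0.033,"dz":0,"roll":2.8},
    {"jaw":0,"dx":0.015,"dy":0.033,"dz":0,"roll":2.8},
    {"jaw":0,"dx":0.015,"dy":0.033,"dz":0,"roll":2.8},
    {"jaw":0,"dx":0.015,"dy":0.033,"dz":0,"roll":2.8},
    {"jaw":0,"dx":0.015,"dy":0.033,"dz":0,"roll":2.8},
    {"jaw":0,"dx":0.015,"dy":0.033,"dz":0,"roll":2.8}
  ]
}}

```text
t: 2.6
eef_pos: [0.5346, 0.0282, 0.2951]
ee_rot: [3.141, -0.0, -1.808]
force: [-0.6, -1.5, -0.6]
width: 0.0004
gripper_force: 0.0
```

{"method": "servo_tool", "body": {
  "moves": [
    {"jaw":0,"dz":-0.02},
    {"jaw":0,"dz":-0.02},
    {"jaw":0,"dz":-0.02},
    {"jaw":0,"dz":-0.02},
    {"jaw":0,"dz":-0.02},
    {"jaw":0,"dz":-0.02},
    {"jaw":0,"dz":-0.02},
    {"jaw":0,"dz":-0.02},
    {"jaw":0,"dz":-0.016},
    {"jaw":0,"dz":-0.007}
  ]
}}

```text
$.moves[0]: bad value
```

```bash
python3 - <<'E'
from station import *
import cv2
p,d=grab_frame("side"); cv2.imwrite("pics/s2.png",cv2.resize(p[130:290,220:440,::-1],None,fx=3.5,fy=3.5))
print(get_state()["eef_pos"])
E
```

```text
[0.53635999 0.03096118 0.29469581]
```

View pics/s2.png

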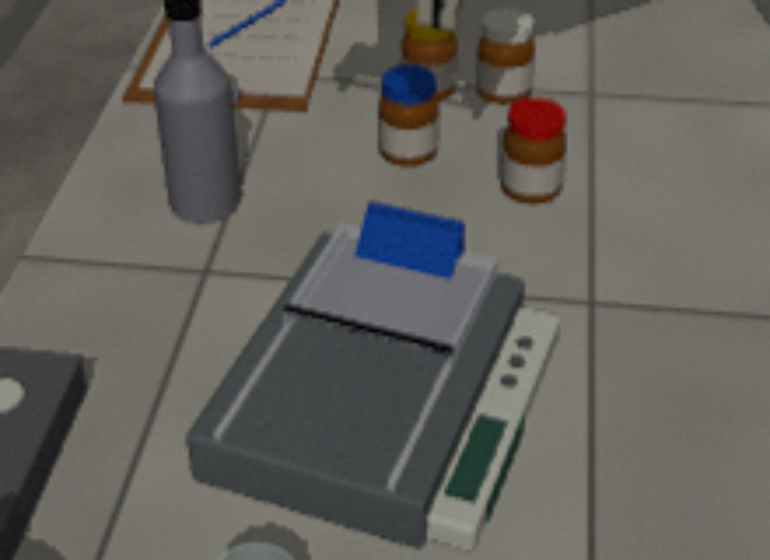

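The move was refused, because every row needs all its fields. The picture shows the arm still high and the ledge at crop (410,240), unmoved. I'll redo the descent.

{"method": "servo_tool", "body": {
  "moves": [
    {"jaw":0,"dx":0,"dy":0,"dz":-0.02,"roll":0},
    {"jaw":0,"dx":0,"dy":0,"dz":-0.02,"roll":0},
    {"jaw":0,"dx":0,"dy":0,"dz":-0.02,"roll":0},
    {"jaw":0,"dx":0,"dy":0,"dz":-0.02,"roll":0},
    {"jaw":0,"dx":0,"dy":0,"dz":-0.02,"roll":0},
    {"jaw":0,"dx":0,"dy":0,"dz":-0.02,"roll":0},
    {"jaw":0,"dx":0,"dy":0,"dz":-0.02,"roll":0},
    {"jaw":0,"dx":0,"dy":0,"dz":-0.02,"roll":0},
    {"jaw":0,"dx":0,"dy":0,"dz":-0.016,"roll":0},
    {"jaw":0,"dx":0,"dy":0,"dz":-0.007,"roll":0}
  ]
}}

```text
t: 3.9
eef_pos: [0.534, 0.0269, 0.1113]
ee_rot: [3.14, -0.001, -1.81]
force: [-0.1, -0.2, -0.2]
width: 0.0004
gripper_force: 0.0
```

```bash
python3 - <<'E'
from station import *
import cv2
p,d=grab_frame("side"); cv2.imwrite("pics/s3.png",cv2.resize(p[130:290,220:440,::-1],None,fx=3.5,fy=3.5))
s=get_state();print(s["eef_pos"],s["force"])
E
```

```text
[0.5338726  0.02684006 0.11095769] [-0.71299832  0.06995104 -0.31715692]
```

View pics/s3.png

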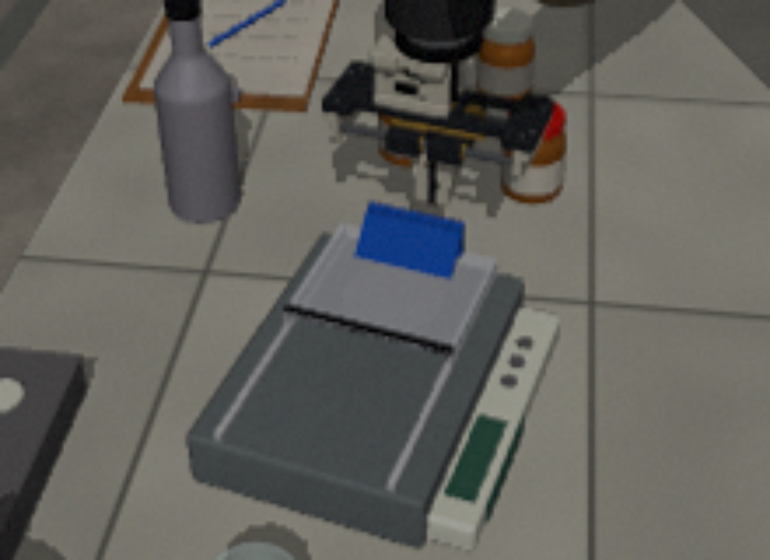

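Closed fingertips are centred behind the ledge, at crop (430,200), with a clear gap. Next I push along the balance's +y.

{"method": "servo_tool", "body": {
  "moves": [
    {"jaw":0,"dx":0.0028,"dy":0.0117,"dz":0,"roll":0},
    {"jaw":0,"dx":0.0028,"dy":0.0117,"dz":0,"roll":0},
    {"jaw":0,"dx":0.0028,"dy":0.0117,"dz":0,"roll":0},
    {"jaw":0,"dx":0.0028,"dy":0.0117,"dz":0,"roll":0},
    {"jaw":0,"dx":0.0028,"dy":0.0117,"dz":0,"roll":0},
    {"jaw":0,"dx":0.0028,"dy":0.0117,"dz":0,"roll":0},
    {"jaw":0,"dx":0.0028,"dy":0.0117,"dz":0,"roll":0},
    {"jaw":0,"dx":0.0028,"dy":0.0117,"dz":0,"roll":0},
    {"jaw":0,"dx":0.0028,"dy":0.0117,"dz":0,"roll":0},
    {"jaw":0,"dx":0.0028,"dy":0.0117,"dz":0,"roll":0}
  ]
}}

```text
t: 5.2
eef_pos: [0.5625, 0.1448, 0.1123]
ee_rot: [3.141, -0.0, -1.809]
force: [-0.6, -2.9, 1.7]
width: 0.0004
gripper_force: 1.3
```

{"method": "servo_tool", "body": {
  "moves": [
    {"jaw":0,"dx":0.0023,"dy":0.0097,"dz":0,"roll":0},
    {"jaw":0,"dx":0.0023,"dy":0.0097,"dz":0,"roll":0},
    {"jaw":0,"dx":0.0023,"dy":0.0097,"dz":0,"roll":0},
    {"jaw":0,"dx":0.0012,"dy":0.0049,"dz":0,"roll":0},
    {"jaw":0,"dx":0.0007,"dy":0.0029,"dz":0,"roll":0},
    {"jaw":0,"dx":0.0005,"dy":0.002,"dz":0,"roll":0},
    {"jaw":0,"dx":0.0005,"dy":0.002,"dz":0,"roll":0},
    {"jaw":0,"dx":0.0005,"dy":0.002,"dz":0,"roll":0},
    {"jaw":0,"dx":0,"dy":0,"dz":0,"roll":0},
    {"jaw":0,"dx":0,"dy":0,"dz":0,"roll":0}
  ]
}}

```text
t: 6.45
eef_pos: [0.5728, 0.1871, 0.1123]
ee_rot: [-3.141, 0.0, -1.809]
force: [-0.3, -0.5, -0.7]
width: 0.0002
gripper_force: 0.5
```

{"method": "servo_tool", "body": {
  "moves": [
    {"jaw":0,"dx":0.0005,"dy":0.002,"dz":0,"roll":0},
    {"jaw":0,"dx":0.0005,"dy":0.002,"dz":0,"roll":0},
    {"jaw":0,"dx":0.0005,"dy":0.002,"dz":0,"roll":0},
    {"jaw":0,"dx":0.0002,"dy":0.001,"dz":0,"roll":0},
    {"jaw":0,"dx":0.0003,"dy":0.001,"dz":0,"roll":0},
    {"jaw":0,"dx":0.0002,"dy":0.001,"dz":0,"roll":0},
    {"jaw":0,"dx":0,"dy":0,"dz":0,"roll":0},
    {"jaw":0,"dx":0,"dy":0,"dz":0,"roll":0},
    {"jaw":0,"dx":0,"dy":0,"dz":0,"roll":0},
    {"jaw":0,"dx":0,"dy":0,"dz":0,"roll":0}
  ]
}}

```text
t: 7.7
eef_pos: [0.5744, 0.1943, 0.1123]
ee_rot: [3.141, -0.003, -1.81]
force: [-1.9, -7.6, 2.1]
width: 0.0006
gripper_force: 4.3
```

{"method": "servo_tool", "body": {
  "moves": [
    {"jaw":0,"dx":0.0002,"dy":0.001,"dz":0,"roll":0},
    {"jaw":0,"dx":0.0003,"dy":0.001,"dz":0,"roll":0},
    {"jaw":0,"dx":0.0002,"dy":0.001,"dz":0,"roll":0},
    {"jaw":0,"dx":0,"dy":0,"dz":0,"roll":0},
    {"jaw":0,"dx":0,"dy":0,"dz":0,"roll":0},
    {"jaw":0,"dx":0,"dy":0,"dz":0,"roll":0},
    {"jaw":0,"dx":0,"dy":0,"dz":0,"roll":0},
    {"jaw":0,"dx":0,"dy":0,"dz":0,"roll":0},
    {"jaw":0,"dx":0,"dy":0,"dz":0,"roll":0},
    {"jaw":0,"dx":0,"dy":0,"dz":0,"roll":0}
  ]
}}

```text
t: 8.95
eef_pos: [0.5744, 0.1944, 0.1123]
ee_rot: [3.139, -0.007, -1.81]
force: [-1.7, -17.7, 5.5]
width: 0.0001
gripper_force: 9.4
```

At the stop: 18 N with no further motion. I back off, rise and look.

{"method": "servo_tool", "body": {
  "moves": [
    {"jaw":0,"dx":-0.0019,"dy":-0.0078,"dz":0,"roll":0},
    {"jaw":0,"dx":-0.0019,"dy":-0.0078,"dz":0,"roll":0},
    {"jaw":0,"dx":-0.0019,"dy":-0.0078,"dz":0,"roll":0},
    {"jaw":0,"dx":-0.0019,"dy":-0.0078,"dz":0,"roll":0},
    {"jaw":0,"dx":0,"dy":0,"dz":0.02,"roll":0},
    {"jaw":0,"dx":0,"dy":0,"dz":0.035,"roll":0},
    {"jaw":0,"dx":0,"dy":0,"dz":0.035,"roll":0},
    {"jaw":0,"dx":0,"dy":0,"dz":0.035,"roll":0},
    {"jaw":0,"dx":0,"dy":0,"dz":0.035,"roll":0},
    {"jaw":0,"dx":0,"dy":0,"dz":0.03,"roll":0}
  ]
}}

```text
t: 10.2
eef_pos: [0.5681, 0.1677, 0.304]
ee_rot: [-3.141, 0.001, -1.809]
force: [0.8, -0.0, -0.5]
width: 0.0001
gripper_force: 0.0
```

{"method": "servo_tool", "body": {
  "moves": [
    {"jaw":0,"dx":0.0005,"dy":-0.03,"dz":0,"roll":0},
    {"jaw":0,"dx":0.0005,"dy":-0.03,"dz":0,"roll":0},
    {"jaw":0,"dx":0.0005,"dy":-0.03,"dz":0,"roll":0},
    {"jaw":0,"dx":0.0005,"dy":-0.03,"dz":0,"roll":0},
    {"jaw":0,"dx":0.0005,"dy":-0.03,"dz":0,"roll":0},
    {"jaw":0,"dx":0.0005,"dy":-0.03,"dz":0,"roll":0},
    {"jaw":0,"dx":0.0005,"dy":-0.03,"dz":0,"roll":0},
    {"jaw":0,"dx":0.0005,"dy":-0.03,"dz":0,"roll":0},
    {"jaw":0,"dx":0.0005,"dy":-0.03,"dz":0,"roll":0},
    {"jaw":0,"dx":0.0005,"dy":-0.03,"dz":0,"roll":0}
  ]
}}

```text
t: 11.45
eef_pos: [0.5729, -0.1333, 0.3024]
ee_rot: [-3.141, 0.0, -1.809]
force: [-0.1, 0.4, 0.6]
width: 0.0003
gripper_force: 0.0
```

```bash
python3 - <<'E'
from station import *
from h import *
s=get_state();print(s["eef_pos"],s["force"],s["t"])
p,d=grab_frame("top"); T=dict(calibration("top"),p=p,d=d)
cv2.imwrite("pics/t4.png",p[:,:,::-1])
hsv=((90,15,90),(130,255,255))
a,sa,ma=blob(p,(100,140,60),(130,255,255),(240,160,350,290)); X=cloud(T,d)[ma]
c=cv2.minAreaRect(np.argwhere(ma)[:,::-1].astype(np.float32)); print(a,np.median(X,0),[ray(T,q,.118).round(4).tolist() for q in cv2.boxPoints(c)])
E
```

```text
[ 0.57290129 -0.13325654  0.30241704] [-0.06220464  0.44764951  0.56748782] 11.45
[271.59430605 210.3683274 ] [0.57857164 0.22009452 0.10421338] [[0.5403, 0.2466, 0.118], [0.6262, 0.2251, 0.118], [0.6169, 0.1899, 0.118], [0.5312, 0.2115, 0.118]]
```

View pics/t4.png

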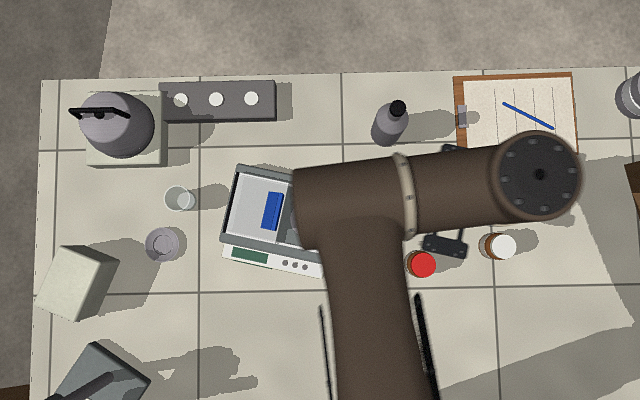

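The cover is open: the ledge at (271,210) has shifted about 0.128 m, and the stop was felt. The jars stand where they were. Now to the yellow lid at (0.5725,-0.3195).

{"method": "servo_tool", "body": {
  "moves": [
    {"jaw":0,"dx":0,"dy":-0.031,"dz":0,"roll":0},
    {"jaw":0,"dx":0,"dy":-0.031,"dz":0,"roll":0},
    {"jaw":0,"dx":0,"dy":-0.031,"dz":0,"roll":0},
    {"jaw":0,"dx":0,"dy":-0.031,"dz":0,"roll":0},
    {"jaw":0,"dx":0,"dy":-0.031,"dz":0,"roll":0},
    {"jaw":0,"dx":0,"dy":-0.031,"dz":0,"roll":0},
    {"jaw":0,"dx":0,"dy":0,"dz":0,"roll":0},
    {"jaw":0,"dx":0,"dy":0,"dz":0,"roll":0},
    {"jaw":0,"dx":0,"dy":0,"dz":-0.02,"roll":0},
    {"jaw":0,"dx":0,"dy":0,"dz":-0.02,"roll":0}
  ]
}}

```text
t: 12.75
eef_pos: [0.5733, -0.3172, 0.2624]
ee_rot: [-3.14, 0.0, -1.808]
force: [-0.2, 1.0, -1.3]
width: 0.0004
gripper_force: 0.0
```

```bash
python3 - <<'E'
from station import *
from h import *
c=calibration("wrist"); s=get_state(); p,d=grab_frame("wrist"); print(s["eef_pos"])
try:
    m=cv2.inRange(cv2.cvtColor(p,cv2.COLOR_RGB2HSV),(18,120,80),(35,255,255)); 
    n,l,st,ce=cv2.connectedComponentsWithStats(m); i=1+st[1:,4].argmax(); print(st[i],ce[i],ray(c,ce[i],.095)); 
    (u,v),r=cv2.minEnclosingCircle(np.argwhere(l==i)[:,::-1].astype(np.float32)); print(u,v,r,ray(c,(u,v),.095))
except Exception as e: print(e)
cv2.imwrite("pics/w5.png",p[:,:,::-1])
E
```

```text
[ 0.57334898 -0.31717193  0.26237506]
[ 128  306  323   13 2943] [309.46517159 313.56914713] [ 0.62635707 -0.16059852  0.095     ]
289.0 318.0 161.00010681152344 [ 0.65321447 -0.16027101  0.095     ]
```

View pics/w5.png

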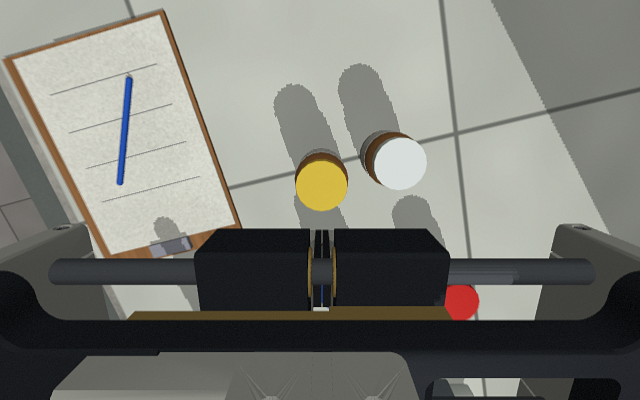

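The lid shows at (321,185); the mask had caught a gripper part. I'll recompute with a box.

```bash
python3 - <<'E'
from station import *
from h import *
c=calibration("wrist"); p=cv2.imread("pics/w5.png")[:,:,::-1].copy(); a,s,m=blob(p,(18,120,80),(35,255,255),(270,140,370,225))
print(a,s,ray(c,a,.095),get_state()["eef_pos"])
E
```

```text
[320.97739049 184.34243994] [ 295  158   53   53 2123] [ 0.57105859 -0.31932103  0.095     ] [ 0.57220888 -0.31651055  0.25903803]
```

{"method": "servo_tool", "body": {
  "moves": [
    {"jaw":0,"dx":-0.001,"dy":-0.002,"dz":-0.02,"roll":0},
    {"jaw":0,"dx":0,"dy":0,"dz":-0.02,"roll":0},
    {"jaw":0,"dx":0,"dy":0,"dz":-0.02,"roll":0},
    {"jaw":0,"dx":0,"dy":0,"dz":-0.02,"roll":0},
    {"jaw":0,"dx":0,"dy":0,"dz":-0.02,"roll":0},
    {"jaw":0,"dx":0,"dy":0,"dz":-0.012,"roll":0},
    {"jaw":0,"dx":0,"dy":0,"dz":-0.008,"roll":0},
    {"jaw":0,"dx":0,"dy":0,"dz":0,"roll":0},
    {"jaw":0,"dx":0,"dy":0,"dz":0,"roll":0},
    {"jaw":0,"dx":0,"dy":0,"dz":0,"roll":0}
  ]
}}

```text
t: 14.05
eef_pos: [0.5724, -0.3204, 0.143]
ee_rot: [-3.141, -0.0, -1.809]
force: [0.5, 0.2, -0.3]
width: 0.0006
gripper_force: 0.0
```

{"method": "servo_tool", "body": {
  "moves": [
    {"jaw":0,"dx":0,"dy":0.001,"dz":-0.004,"roll":0},
    {"jaw":0,"dx":0,"dy":0,"dz":-0.003,"roll":0},
    {"jaw":0,"dx":0,"dy":0,"dz":0,"roll":0},
    {"jaw":0,"dx":0,"dy":0,"dz":0,"roll":0},
    {"jaw":0,"dx":0,"dy":0,"dz":0,"roll":0},
    {"jaw":0,"dx":0,"dy":0,"dz":0,"roll":0},
    {"jaw":0,"dx":0,"dy":0,"dz":0,"roll":0},
    {"jaw":0,"dx":0,"dy":0,"dz":0,"roll":0},
    {"jaw":0,"dx":0,"dy":0,"dz":0,"roll":0},
    {"jaw":0,"dx":0,"dy":0,"dz":0,"roll":0}
  ]
}}

```text
t: 15.3
eef_pos: [0.5721, -0.3192, 0.1354]
ee_rot: [-3.142, -0.0, -1.809]
force: [-0.0, 0.0, 0.1]
width: 0.0003
gripper_force: 0.0
```

{"method": "servo_tool", "body": {
  "moves": [
    {"jaw":0,"dx":0,"dy":0,"dz":0,"roll":0},
    {"jaw":0,"dx":0,"dy":0,"dz":0,"roll":0},
    {"jaw":0,"dx":0,"dy":0,"dz":0,"roll":0},
    {"jaw":0,"dx":0,"dy":0,"dz":0,"roll":0},
    {"jaw":0,"dx":0,"dy":0,"dz":0,"roll":0},
    {"jaw":0,"dx":0,"dy":0,"dz":0,"roll":0},
    {"jaw":0,"dx":0,"dy":0,"dz":0,"roll":0},
    {"jaw":0,"dx":0,"dy":0,"dz":0,"roll":0},
    {"jaw":0,"dx":0,"dy":0,"dz":0,"roll":0},
    {"jaw":0,"dx":0,"dy":0,"dz":0,"roll":0}
  ]
}}

```text
t: 16.55
eef_pos: [0.5721, -0.3192, 0.1353]
ee_rot: [3.142, 0.0, -1.809]
force: [-0.4, -0.4, -0.9]
width: 0.0005
gripper_force: 0.0
```

{"method": "servo_tool", "body": {
  "moves": [
    {"jaw":0,"dx":0,"dy":0,"dz":0,"roll":0},
    {"jaw":0,"dx":0,"dy":0,"dz":0,"roll":0},
    {"jaw":0,"dx":0,"dy":0,"dz":0,"roll":0},
    {"jaw":0,"dx":0,"dy":0,"dz":0,"roll":0},
    {"jaw":0,"dx":0,"dy":0,"dz":0,"roll":0},
    {"jaw":0,"dx":0,"dy":0,"dz":0,"roll":0},
    {"jaw":0,"dx":0,"dy":0,"dz":0,"roll":0},
    {"jaw":0,"dx":0,"dy":0,"dz":0,"roll":0},
    {"jaw":0,"dx":0,"dy":0,"dz":0,"roll":0},
    {"jaw":0,"dx":0,"dy":0,"dz":0,"roll":0}
  ]
}}

```text
t: 17.8
eef_pos: [0.5721, -0.3193, 0.1354]
ee_rot: [-3.142, -0.0, -1.809]
force: [-0.3, 1.2, 0.6]
width: 0.0008
gripper_force: 0.0
```

{"method": "servo_tool", "body": {
  "moves": [
    {"jaw":0,"dx":0,"dy":0,"dz":0.034,"roll":0},
    {"jaw":0,"dx":0,"dy":0,"dz":0.034,"roll":0},
    {"jaw":0,"dx":0,"dy":0,"dz":0.034,"roll":0},
    {"jaw":0,"dx":0,"dy":0,"dz":0.034,"roll":0},
    {"jaw":0,"dx":0,"dy":0,"dz":0.034,"roll":0},
    {"jaw":0,"dx":0,"dy":0,"dz":0,"roll":0},
    {"jaw":0,"dx":-0.001,"dy":0.029,"dz":0,"roll":0},
    {"jaw":0,"dx":-0.001,"dy":0.029,"dz":0,"roll":0},
    {"jaw":0,"dx":-0.001,"dy":0.029,"dz":0,"roll":0},
    {"jaw":0,"dx":-0.001,"dy":0.029,"dz":0,"roll":0}
  ]
}}

```text
t: 19.05
eef_pos: [0.5676, -0.2023, 0.3045]
ee_rot: [3.14, 0.0, -1.81]
force: [0.8, -0.5, 0.4]
width: 0.0004
gripper_force: 0.0
```

{"method": "servo_tool", "body": {
  "moves": [
    {"jaw":0,"dx":-0.001,"dy":0.034,"dz":0,"roll":0},
    {"jaw":0,"dx":-0.001,"dy":0.034,"dz":0,"roll":0},
    {"jaw":0,"dx":-0.001,"dy":0.034,"dz":0,"roll":0},
    {"jaw":0,"dx":-0.001,"dy":0.034,"dz":0,"roll":0},
    {"jaw":0,"dx":-0.001,"dy":0.034,"dz":0,"roll":0},
    {"jaw":0,"dx":-0.001,"dy":0.034,"dz":0,"roll":0},
    {"jaw":0,"dx":-0.001,"dy":0.034,"dz":0,"roll":0},
    {"jaw":0,"dx":-0.001,"dy":0.034,"dz":0,"roll":0},
    {"jaw":0,"dx":-0.001,"dy":0.034,"dz":0,"roll":0},
    {"jaw":0,"dx":-0.001,"dy":0.034,"dz":0,"roll":0}
  ]
}}

```text
t: 20.3
eef_pos: [0.5576, 0.1378, 0.3046]
ee_rot: [3.141, -0.001, -1.809]
force: [0.9, 0.6, -0.0]
width: -0.0
gripper_force: 0.0
```

```bash
python3 - <<'E'
from station import *
from h import *
grab_frame("side");grab_frame("side")
c=calibration("wrist"); s=get_state(); p,d=grab_frame("wrist"); print(s["eef_pos"])
np.savez("w6.npz",p=p,d=d,**c)
cv2.imwrite("pics/w6.png",p[:,:,::-1])
E
```

```text
[0.55768405 0.13921256 0.30427308]
```

View pics/w6.png

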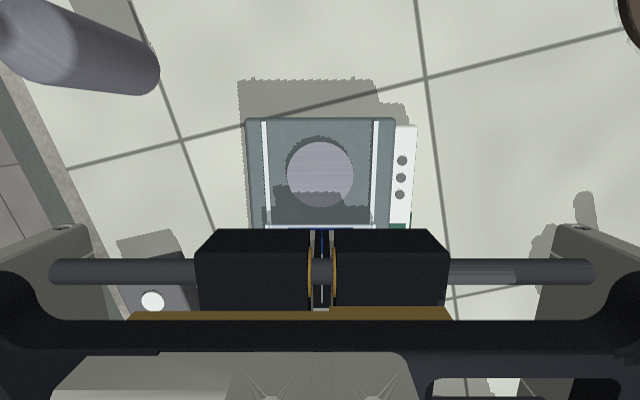

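The pan is uncovered, spanning columns 286–355 and rows 140–208, so its centre is at about (320,174).

```bash
python3 - <<'E'
from station import *
from h import *
T=dict(np.load("w6.npz")); X=cloud(T,T["d"])
m=((X[...,2]>.0645)&(X[...,2]<.072)).astype(np.uint8); m[228:]=0
n,l,st,ce=cv2.connectedComponentsWithStats(cv2.morphologyEx(m,cv2.MORPH_OPEN,np.ones((7,7)))); i=l[170,320]; 
print(st[i],ce[i],ray(T,ce[i],.068),"eye",ray(T,(320.5,174),.068),get_state()["eef_pos"])
E
```

```text
[ 287  142   66   65 3409] [319.54326782 174.05016134] [0.55926206 0.13790329 0.068     ] eye [0.55800232 0.13813544 0.068     ] [0.55764222 0.13804888 0.30440635]
```

{"method": "servo_tool", "body": {
  "moves": [
    {"jaw":0,"dx":0.001,"dy":0,"dz":-0.03,"roll":0},
    {"jaw":0,"dx":0,"dy":0,"dz":-0.03,"roll":0},
    {"jaw":0,"dx":0,"dy":0,"dz":-0.03,"roll":0},
    {"jaw":0,"dx":0,"dy":0,"dz":-0.03,"roll":0},
    {"jaw":0,"dx":0,"dy":0,"dz":-0.03,"roll":0},
    {"jaw":0,"dx":0,"dy":0,"dz":-0.02,"roll":0},
    {"jaw":0,"dx":0,"dy":0,"dz":-0.014,"roll":0},
    {"jaw":0,"dx":0,"dy":0,"dz":-0.008,"roll":0},
    {"jaw":0,"dx":0,"dy":0,"dz":0,"roll":0},
    {"jaw":0,"dx":0,"dy":0,"dz":0,"roll":0}
  ]
}}

```text
t: 21.7
eef_pos: [0.5595, 0.1369, 0.1141]
ee_rot: [-3.141, 0.001, -1.809]
force: [0.5, 0.3, -0.1]
width: 0.0005
gripper_force: 0.0
```

{"method": "servo_tool", "body": {
  "moves": [
    {"jaw":0,"dx":0,"dy":0,"dz":-0.002,"roll":0},
    {"jaw":0,"dx":0,"dy":0,"dz":0,"roll":0},
    {"jaw":0,"dx":0,"dy":0,"dz":0,"roll":0},
    {"jaw":0,"dx":0,"dy":0,"dz":0,"roll":0},
    {"jaw":0,"dx":0,"dy":0,"dz":0,"roll":0},
    {"jaw":0,"dx":0,"dy":0,"dz":0,"roll":0},
    {"jaw":0,"dx":0,"dy":0,"dz":0,"roll":0},
    {"jaw":0,"dx":0,"dy":0,"dz":0,"roll":0},
    {"jaw":0,"dx":0,"dy":0,"dz":0,"roll":0},
    {"jaw":0,"dx":0,"dy":0,"dz":0,"roll":0}
  ]
}}

```text
t: 22.95
eef_pos: [0.5591, 0.1368, 0.1113]
ee_rot: [3.142, -0.0, -1.809]
force: [-0.7, 0.1, 1.5]
width: 0.0001
gripper_force: 0.0
```

{"method": "servo_tool", "body": {
  "moves": [
    {"jaw":0,"dx":0,"dy":0,"dz":0,"roll":0},
    {"jaw":0,"dx":0,"dy":0,"dz":0,"roll":0},
    {"jaw":0,"dx":0,"dy":0,"dz":0,"roll":0},
    {"jaw":0,"dx":0,"dy":0,"dz":0,"roll":0},
    {"jaw":0,"dx":0,"dy":0,"dz":0,"roll":0},
    {"jaw":0,"dx":0,"dy":0,"dz":0,"roll":0},
    {"jaw":0,"dx":0,"dy":0,"dz":0,"roll":0},
    {"jaw":0,"dx":0,"dy":0,"dz":0,"roll":0},
    {"jaw":0,"dx":0,"dy":0,"dz":0,"roll":0},
    {"jaw":0,"dx":0,"dy":0,"dz":0,"roll":0}
  ]
}}

```text
t: 24.2
eef_pos: [0.5591, 0.1368, 0.1114]
ee_rot: [3.142, 0.0, -1.809]
force: [-0.8, 0.2, -0.7]
width: 0.0004
gripper_force: 0.0
```

{"method": "servo_tool", "body": {
  "moves": [
    {"jaw":0,"dx":0,"dy":0,"dz":0,"roll":0},
    {"jaw":0,"dx":0,"dy":0,"dz":0,"roll":0},
    {"jaw":0,"dx":0,"dy":0,"dz":0,"roll":0},
    {"jaw":0,"dx":0,"dy":0,"dz":0,"roll":0},
    {"jaw":0,"dx":0,"dy":0,"dz":0,"roll":0},
    {"jaw":0,"dx":0,"dy":0,"dz":0,"roll":0},
    {"jaw":0,"dx":0,"dy":0,"dz":0,"roll":0},
    {"jaw":0,"dx":0,"dy":0,"dz":0,"roll":0},
    {"jaw":0,"dx":0,"dy":0,"dz":0,"roll":0},
    {"jaw":0,"dx":0,"dy":0,"dz":0,"roll":0}
  ]
}}

```text
t: 25.45
eef_pos: [0.5591, 0.1368, 0.1114]
ee_rot: [3.142, 0.0, -1.809]
force: [-0.3, 0.3, -0.8]
width: 0.0002
gripper_force: 0.0
```

I'll go 4 mm lower to sit at two centimetres, hold again for margin, then rise clear and look.

{"method": "servo_tool", "body": {
  "moves": [
    {"jaw":0,"dx":0,"dy":0,"dz":-0.004,"roll":0},
    {"jaw":0,"dx":0,"dy":0,"dz":0,"roll":0},
    {"jaw":0,"dx":0,"dy":0,"dz":0,"roll":0},
    {"jaw":0,"dx":0,"dy":0,"dz":0,"roll":0},
    {"jaw":0,"dx":0,"dy":0,"dz":0,"roll":0},
    {"jaw":0,"dx":0,"dy":0,"dz":0,"roll":0},
    {"jaw":0,"dx":0,"dy":0,"dz":0,"roll":0},
    {"jaw":0,"dx":0,"dy":0,"dz":0,"roll":0},
    {"jaw":0,"dx":0,"dy":0,"dz":0,"roll":0},
    {"jaw":0,"dx":0,"dy":0,"dz":0,"roll":0}
  ]
}}

```text
t: 26.7
eef_pos: [0.559, 0.1368, 0.1073]
ee_rot: [3.142, -0.0, -1.809]
force: [-0.5, -0.0, 0.2]
width: 0.0004
gripper_force: 0.0
```

{"method": "servo_tool", "body": {
  "moves": [
    {"jaw":0,"dx":0,"dy":0,"dz":0,"roll":0},
    {"jaw":0,"dx":0,"dy":0,"dz":0,"roll":0},
    {"jaw":0,"dx":0,"dy":0,"dz":0,"roll":0},
    {"jaw":0,"dx":0,"dy":0,"dz":0,"roll":0},
    {"jaw":0,"dx":0,"dy":0,"dz":0,"roll":0},
    {"jaw":0,"dx":0,"dy":0,"dz":0,"roll":0},
    {"jaw":0,"dx":0,"dy":0,"dz":0,"roll":0},
    {"jaw":0,"dx":0,"dy":0,"dz":0,"roll":0},
    {"jaw":0,"dx":0,"dy":0,"dz":0,"roll":0},
    {"jaw":0,"dx":0,"dy":0,"dz":0,"roll":0}
  ]
}}

```text
t: 27.95
eef_pos: [0.5591, 0.1367, 0.1073]
ee_rot: [3.142, -0.0, -1.809]
force: [-0.3, 0.3, -0.1]
width: 0.0003
gripper_force: 0.0
```

{"method": "servo_tool", "body": {
  "moves": [
    {"jaw":0,"dx":0,"dy":0,"dz":0,"roll":0},
    {"jaw":0,"dx":0,"dy":0,"dz":0,"roll":0},
    {"jaw":0,"dx":0,"dy":0,"dz":0,"roll":0},
    {"jaw":0,"dx":0,"dy":0,"dz":0.02,"roll":0},
    {"jaw":0,"dx":0,"dy":0,"dz":0.03,"roll":0},
    {"jaw":0,"dx":0,"dy":0,"dz":0.03,"roll":0},
    {"jaw":0,"dx":0,"dy":0,"dz":0.03,"roll":0},
    {"jaw":0,"dx":0,"dy":0,"dz":0.03,"roll":0},
    {"jaw":0,"dx":0,"dy":0,"dz":0,"roll":0},
    {"jaw":0,"dx":0,"dy":0,"dz":0,"roll":0}
  ]
}}

```text
t: 29.2
eef_pos: [0.5587, 0.1367, 0.2469]
ee_rot: [3.141, 0.0, -1.81]
force: [-0.3, -0.9, -0.4]
width: 0.0003
gripper_force: 0.0
```

```bash
python3 - <<'E'
from station import *
from h import *
p,d=grab_frame("side"); cv2.imwrite("pics/s7.png",p[:,:,::-1]); s=get_state(); print(s["eef_pos"],s["t"],s["force"])
E
```

```text
[0.55855754 0.13654131 0.24646515] 29.25 [-0.18029547 -0.34703556 -0.39117022]
```

View pics/s7.png

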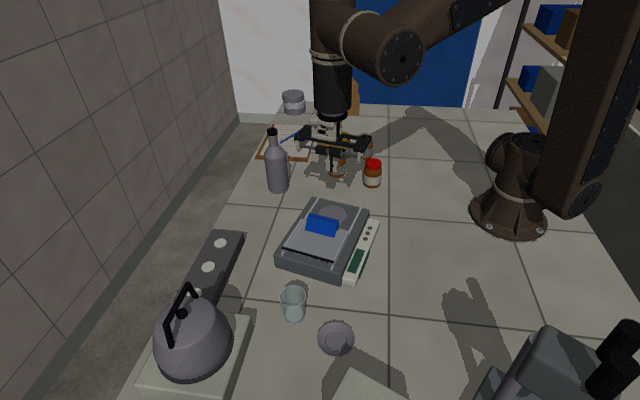

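The cover is fully open with its ledge at (322,225), and the pan is bare. The arm is clear. The flask, beaker, dish and red jar stand where they were.

```bash
python3 -c "
from station import *
print(job_done())"
```

```text
the job is handed in; nothing more can be done
None
```

The job is handed in at about 29 s: the cover was pushed open to its stop, then the fingertips were held about 2 cm above the middle of the yellow lid and then the pan, over two seconds each; no contact showed in the force readings apart from the push, and nothing else looked moved in the camera views.

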